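# Feed a pocket volume through the check gate onto the back stop

### The job

Take the small green book from the table, lay it flat in the mouth of the feed lane, and push it endways through the yellow swing gate until it presses on the red sprung pad of the back stop. Hold it there for a moment at about 7 newtons (at least 4, never more than 12), then let go and withdraw so that the book stays flat, touching the pad, and the gate falls shut behind it. Do not disturb the glue jar, tape roll and brass weight.

Things in the scene. Friction and masses are not known exactly. Their poses are not given: they have to be found in the camera images.
- book_center (a point): centre (half-way up) of the loose green pocket book lying flat: 110 mm long (its x axis), 60 mm wide (y), 36 mm thick (z), rigid, about 0.3 kg; dark-green boards, cream page edges, two brass bands and a red label on top. Either end may go first.
- lane: fixed grey metal feed lane, without a floor: things slide on the table top. Origin on the table (z = 0) in the middle of the gate line; x = feed direction, y to the left of it. Walls 45 mm high, 6 mm thick, open on top all along. The throat before the gate (x = -54 to 0 mm) is 68 mm wide inside, y = -34 to +34 mm.
- mouth (a point): middle of the lane's flared mouth, on the table at x = -110 mm of the lane, axes as the lane's; here it is about 114 mm wide inside, narrowing evenly to the 68 mm throat at x = -54 mm
- chamber (a point): middle of the chamber floor beyond the gate, at x = 145, y = 7.5 mm of the lane, axes as the lane's; the chamber is 83 mm wide inside (lane y = -34 to +49 mm) and runs from the gate line to the end wall at x = 290 mm
- gate (a joint): yellow swing gate, 42 mm high, 5 mm thick, 71 mm long, hinged on a vertical pin at x = 0, y = +40 mm of the lane; 0 = shut across the throat, growing to 1.5 rad as it swings inward (to +x of the lane), the only way it opens. A light spring makes it fall shut (under 3 N at its tip); its tip sweeps up to 73 mm beyond the gate line.
- stop: fixed bracket of the back stop (origin on the table, 262 mm beyond the gate line on the lane's axis). It carries the red pad, which faces the gate, 70 mm wide, its top 41 mm above the table. The pad is sprung and damped: it gives about 0.5 mm per newton, up to 10 mm, then is solid; what it is clamped to does not yield. Sliding the book takes 1 to 3 N by itself (1 to 5 N in the gate).
- stop_zone (a point): only the middle of the zone where the pad's face may stand, 24 mm above the table, 225 mm beyond the gate line; NOT the pad itself. The stop is clamped at a different depth each time, not measured: the face lies 202 to 248 mm beyond the gate line, to be found by feel. A book touching it has its rear end 92 to 138 mm beyond the gate line, clear of the gate's sweep.
- glue_jar_mid (a point): centre of the closed glue jar, 48 mm diameter, 58 mm high, loose; leave it alone
- tape_roll_mid (a point): centre of the amber tape roll lying flat, 72 mm diameter, 24 mm high, loose; leave it alone
- weight_mid (a point): centre of the brass paperweight, 70 x 45 x 35 mm, loose; leave it alone

How it is judged:
By the outcome, as a careful person would: the job done as asked, in the order asked, and still so for the second after the job is handed in, with the robot touching nothing.
It also fails if it takes over 72 s, if anything falls off the work surface, if the arm or the gripper's body presses on something with over 40 N, if the wrist force passes 120 N, or if a joint passes its speed limit or range.

### The arm

A 6-joint arm with a two-finger parallel gripper is mounted at the origin on the work surface. World frame = base frame: x ahead of the robot, y to its left, z up, the work surface at z = 0. Lengths are in m, angles in rad, forces in N, time in s.
With the tool pointing down it reaches from about 0.35 to 1 m from the base axis. Payload 7.1 kg.
Tool frame: the origin (TCP) lies between the finger pads; the fingertips stand 25 mm ahead of it and the grasp point (between the pads) lies 6 mm ahead of it; z points along the fingers, y is the direction in which the jaws open and shut (so a half turn about z gives the same grasp; the last joint's range is limited). The gripper opens to 85 mm and grips with 20 to 120 N. Pads are 22 mm wide; open, the fingers measure 114 mm over their backs; the gripper's body (76 mm by 85 mm) begins 54 mm behind the grasp point. The pads swing forward as they close: fully open they stand 13 mm farther back than shut.
Start: joints at [-1.206, 0.423, 1.63, -0, 1.089, -0.019], TCP at [0.234, -0.58, 0.256] pointing down, gripper open.
Joint ranges: [-3, 3], [-0.9, 2.11], [0.09, 2.58], [-1.31, 4.45], [0.11, 2.69], [-2.54, 2.54]. Speed limits (rad/s): [2.39, 2.39, 3.01, 3.14, 3.14, 3.14].

### API

Orientations are given as a 3x3 rotation matrix whose columns are the frame's x, y, z axes.
In Python, from station import sense, read_camera, job, recognise, silhouettes gives the robot as it stands. The module is installed in compiled form; this text tells all that it offers.
- The arm moves only by the shell command python3 -m handwheel 'ROWS' [OPENING]. ROWS is a JSON object of lists of equal length, an entry for each row: "dp": the shift along the tool's x, y, z in mm, a list of three; "spin": the turn about the tool's z in degrees. A call has 1 to 20 rows; each row is the pose to reach, as a shift and turn from the pose measured when the call began, along the tool's axes at that moment; what a row does not reach only later rows make up. A row lasts 1/12 s, in which the tool goes at most 41.7 mm and 7.16 degrees, less where a joint would pass 70% of its speed; a pose out of reach is approached as far as the arm can. A call with a gripper value outside its range is refused whole. OPENING is the finger opening in mm, from 0 to 85.4, set as the call begins (- or left out, the last holds). The fingers move at their own pace and stop on an object; the grip force is fixed at half the most. Time passes only in rows, so rows that repeat a pose let the fingers close. It gives the time, the measured TCP pose, the force and the opening at its end, in the units of the state.
- sense(): the state, without advancing time (a new reading comes with each control period).
- read_camera(name): name is "scene" or "top"; returns a dict with "frame" (420x560x3 uint8, red, green, blue), "depth" (420x560 float32, m along the optical axis (not along the pixel's ray), 0 where there is no reading), "fovy" (degrees; the focal length in pixels is half the picture's height over the tangent of half this angle, whatever the lens; pixels are square), "cx", "cy" (the principal point, pixels), "R" (3x3) and "t" (3): a world point X has camera coordinates R X + t. Camera axes: x right, y down, z forward; pixel columns grow to the right and rows downward; lengths in m; the calibration is good to about 2 mm. A picture is of the moment at which its call begins.
- job.close_job(): hands the job in, once; it reports no verdict.
Trained networks look in the newest picture that a camera, given by its name, has taken for a name from the list of things; names that differ only in an ending like _2 or _b are one class to them, and where a whole thing is asked for, a point or a joint stands for the part that bears it (a point fixed in the world has none). Each returns a list of dicts, best first, with "conf" (0 to 1); they miss things now and then, are a little off and sometimes report something else, mostly with a low value. They report only what shows in the picture. A call takes as long as a camera call.
- recognise(camera, thing): "extent" ([left, top, width, height] in pixels, round what is visible of it).
- silhouettes(camera, thing): "pixels" (420x560 bool, what is visible of it) and "extent" ([left, top, width, height] in pixels, round what is visible of it).
The state is a dict: "time_s": time; "joint_positions": joint angles; "joint_vel": joint speeds; "tau": joint torques, N m; "eef_pos": TCP position; "tool_rot": TCP orientation; "force": force on the tool from outside, world axes, zero at the start; "ft_torque": the same for the moment, N m; "finger_gap": opening from 0.0 (shut) to 1.0 (fully open).
Only numpy, scipy, OpenCV 4.12 (cv2) and the standard library are available. Lean on these libraries where they do the work, as an engineer would, in place of code of your own. Each camera call takes 0.05 s, during which the arm holds its last target.

## Working session

There is one attempt and no reset: what is moved stays moved. The work goes in short steps, Python scripts to look and compute and a shell command to move; the robot and the scene stay as the last step left them, time stands still between calls to the robot, and variables do not carry over. Pictures are saved under pics/ and viewed, and the job is handed in when it is done.

```bash
mkdir -p pics; cat > h.py <<'E'
import numpy as np,cv2
from station import sense, read_camera, job, recognise, silhouettes
def K(c):
    f=c['frame'].shape[0]/2/np.tan(np.radians(c['fovy'])/2); return f
def world(c,u,v,d):
    f=K(c); p=np.array([(u-c['cx'])*d/f,(v-c['cy'])*d/f,d]); return np.array(c['R']).T@(p-np.array(c['t']))
def cloud(c,mask):
    v,u=np.nonzero(mask&(c['depth']>0)); d=c['depth'][v,u]; f=K(c)
    P=np.stack([(u-c['cx'])*d/f,(v-c['cy'])*d/f,d]); return (np.array(c['R']).T@(P-np.array(c['t']).reshape(3,1))).T
def proj(c,X):
    p=np.array(c['R'])@np.array(X)+np.array(c['t']); f=K(c); return c['cx']+f*p[0]/p[2],c['cy']+f*p[1]/p[2]
def save(c,n): cv2.imwrite('pics/'+n+'.png',c['frame'][:,:,::-1])
E
python3 - <<'E'
from h import *
np.set_printoptions(precision=4,suppress=True)
s=sense();print(s)
for n in ['scene','top']:
    c=read_camera(n);save(c,n+'0');print(n,c['fovy'],c['cx'],c['cy'],c['R'],c['t'])
    for th in ['book_center','lane','gate','stop','glue_jar_mid','tape_roll_mid','weight_mid']:
        r=silhouettes(n,th)
        for q in r[:2]:
            P=cloud(c,q['pixels'])
            print(th,round(q['conf'],2),q['extent'],np.median(P,0) if len(P) else None, P.max(0) if len(P) else None,P.min(0) if len(P) else None)
E
```

```text
{'time_s': 0.0, 'joint_positions': array([-1.206 ,  0.4238,  1.6307,  0.    ,  1.0886, -0.019 ]), 'joint_vel': array([-0.002 , -0.0003,  0.0005, -0.0001, -0.0002, -0.0007]), 'tau': array([ -0.0005, -55.7392, -28.1741,  -0.0001,   0.0074,  -0.    ]), 'eef_pos': array([ 0.2339, -0.579 ,  0.2555]), 'tool_rot': array([[ 0.9272,  0.3744, -0.0006],
       [ 0.3744, -0.9272,  0.0014],
       [ 0.    , -0.0015, -1.    ]]), 'force': array([-0.8624, -0.4483, -0.055 ]), 'ft_torque': array([-0.0197,  0.0066, -0.0046]), 'finger_gap': 1.0005367044022997}
scene 56.40666361050043 282.1911607890121 208.82069732549988 [[ 0.81    0.5864  0.0104]
 [ 0.3499 -0.469  -0.811 ]
 [-0.4707  0.6605 -0.585 ]] [-0.4536 -0.1679  1.2344]
lane 0.96 [220.8, 159.6, 143.7, 91.4] [0.5619 0.0709 0.0253] [0.6648 0.2943 0.0565] [ 0.4478 -0.138  -0.0028]
gate 0.62 [264.7, 197.7, 13.9, 20.0] [ 0.5239 -0.0133  0.0329] [0.5667 0.0399 0.0491] [ 0.4924 -0.0498 -0.0006]
stop 0.59 [324.9, 160.6, 38.3, 23.6] [0.5897 0.2141 0.0419] [0.6419 0.2943 0.0565] [0.5558 0.1898 0.0005]
glue_jar_mid 0.82 [306.3, 211.2, 18.9, 33.2] [ 0.667  -0
[... 698 characters left out ...]
0075]
gate 0.43 [258.3, 235.2, 12.9, 29.6] [ 0.5297 -0.0161  0.0445] [ 0.5578 -0.0044  0.049 ] [ 0.4977 -0.0241  0.0263]
gate 0.25 [329.6, 172.6, 38.5, 38.8] [ 0.6395 -0.178   0.0334] [ 0.6759 -0.1417  0.0386] [ 0.6061 -0.217   0.0015]
stop 0.63 [104.8, 197.0, 58.6, 43.0] [0.5963 0.2203 0.0386] [0.637  0.2953 0.0577] [0.5536 0.19   0.0005]
glue_jar_mid 0.97 [250.6, 169.5, 23.8, 31.7] [ 0.6489 -0.0068  0.0562] [0.6774 0.0155 0.0619] [ 0.6311 -0.0295 -0.002 ]
tape_roll_mid 0.97 [199.2, 137.4, 37.0, 37.2] [0.7281 0.0803 0.0218] [0.7721 0.1187 0.0273] [ 0.6906  0.0454 -0.0052]
weight_mid 0.56 [329.1, 175.1, 38.9, 39.0] [ 0.6395 -0.1781  0.0333] [ 0.6791 -0.1415  0.0386] [ 0.605  -0.217   0.0005]
```

```bash
python3 - <<'E'
import cv2
a=cv2.imread('pics/top0.png')[120:320,90:490];cv2.imwrite('pics/top0z.png',cv2.resize(a,None,fx=2,fy=2,interpolation=cv2.INTER_CUBIC))
a=cv2.imread('pics/scene0.png')[130:330,150:450];cv2.imwrite('pics/scene0z.png',cv2.resize(a,None,fx=2.6,fy=2.6,interpolation=cv2.INTER_CUBIC))
E
```

```text
(no output)
```

View pics/top0z.png

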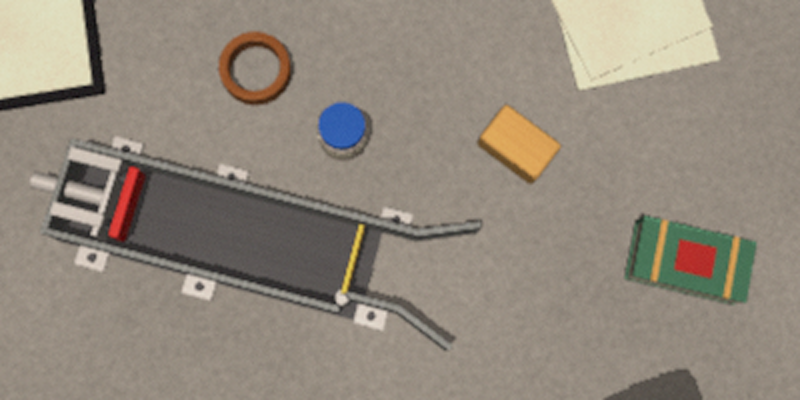

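View pics/scene0z.png

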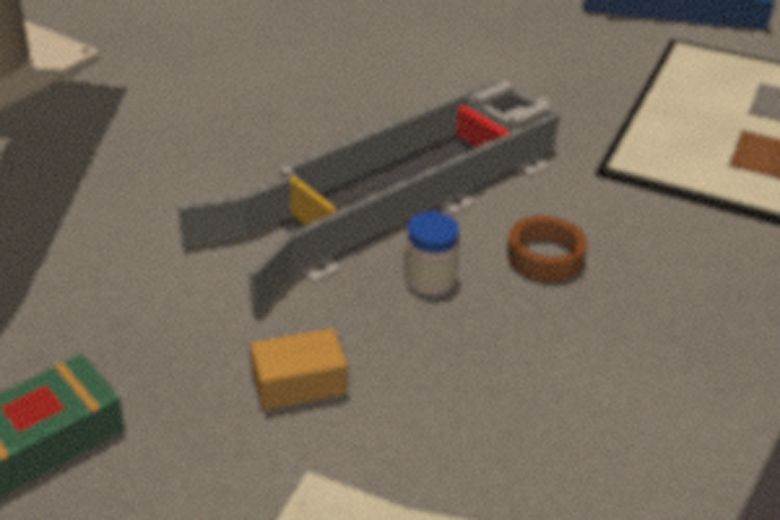

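The top view shows the book at right (about 690,258 zoomed) and the lane running leftwards with its gate at (352,260). The red pad is at (127,203). The weight, jar and tape all lie on the upper side of the lane. Next I'll fit the poses.

```bash
cat > pose.py <<'E'
from h import *
from scipy.optimize import least_squares
from scipy.spatial import cKDTree
np.set_printoptions(precision=4,suppress=True)
def seg(a,b,n=80): return np.linspace(a,b,n)
T=np.vstack([seg((-54,-37),(290,-37),300),seg((-54,37),(0,37),50),seg((5,52),(290,52),250),seg((-54,37),(-110,60),60),seg((-54,-37),(-110,-60),60)])/1000
def lane_fit(c,name):
    m=silhouettes(name,'lane')[0]['pixels']
    P=cloud(c,m); P=P[(P[:,2]>.038)&(P[:,2]<.050)]
    f=np.array([.99,.0]);
    tr=cKDTree(T)
    def loc(q):
        cs,sn=np.cos(q[2]),np.sin(q[2]); d=P[:,:2]-q[:2]
        return np.stack([d@[cs,sn],d@[-sn,cs]],1)
    r=least_squares(lambda q:tr.query(loc(q))[0],[.53,-.016,np.radians(75)],loss='soft_l1',f_scale=.003)
    L=loc(r.x); d=tr.query(L)[0]
    return r.x,np.median(d),len(P)
def book_fit(c,m):
    P=cloud(c,m); P=P[(P[:,2]>.031)&(P[:,2]<.042)]
    r=cv2.minAreaRect((P[:,:2]*1000).astype(np.float32)); return r,np.median(P[:,2])
E
python3 - <<'E'
from pose import *
for n in ['top','scene']:
    c=read_camera(n); q,d,k=lane_fit(c,n); print(n,q,np.degrees(q[2]),d,k)
    b=silhouettes(n,'book_center')
    if b: print(book_fit(c,b[0]['pixels']))
    # pad: red pixels
    f=c['frame'].astype(int); red=(f[...,0]>150)&(f[...,1]<70)&(f[...,2]<70)
    P=cloud(c,red); cs,sn=np.cos(q[2]),np.sin(q[2]); D=P[:,:2]-q[:2]; L=np.stack([D@[cs,sn],D@[-sn,cs],P[:,2]],1)*1000
    L=L[(L[:,0]>150)&(L[:,0]<290)]; print('pad',len(L),np.percentile(L,[5,25,50,75,95],axis=0))
E
```

```text
top [ 0.5317 -0.0154  1.2945] 74.17153886277644 0.0022546266107163855 1996
(((524.1792602539062, -341.9580078125), (111.1307601928711, 60.67464828491211), 75.17132568359375), np.float64(0.03490840666552995))
pad 177 [[221.419  -25.8066  37.3658]
 [223.2034 -11.7337  38.688 ]
 [225.6902   5.3929  39.9551]
 [227.8206  22.4856  41.3477]
 [230.1321  35.6011  43.2688]]Traceback (most recent call last):
  File "<stdin>", line 3, in <module>
  File "pose.py", line 8, in lane_fit
    m=silhouettes(name,'lane')[0]['pixels']
      ~~~~~~~~~~~~~~~~~~~~~~~~^^^
IndexError: list index out of range
```

```bash
cat >> pose.py <<'E'
def overlay(c,q,name,crop,fx):
    cs,sn=np.cos(q[2]),np.sin(q[2]); W=lambda x,y,z:(q[0]+(cs*x-sn*y)/1000,q[1]+(sn*x+cs*y)/1000,z/1000)
    y0,y1,x0,x1=crop; im=cv2.resize(c['frame'][y0:y1,x0:x1,::-1],None,fx=fx,fy=fx,interpolation=cv2.INTER_CUBIC)
    for L,col in [([(-110,-57),(-54,-34),(290,-34)],(0,255,0)),([(-110,57),(-54,34),(0,34)],(0,255,0)),([(0,49),(290,49)],(0,255,0)),([(0,40),(0,-31)],(255,0,255))]:
        p=[proj(c,W(x,y,45)) for x,y in L]; p=(np.array([((u-x0+.5)*fx,(v-y0+.5)*fx) for u,v in p])*16).astype(np.int32)
        cv2.polylines(im,[p],False,col,1,cv2.LINE_AA,4)
    cv2.imwrite('pics/'+name+'.png',im)
E
python3 - <<'E'
from pose import *
q=[.5317,-.0154,1.2945]
overlay(read_camera('top'),q,'ovt',(170,310,90,350),3)
overlay(read_camera('scene'),q,'ovs',(140,270,200,390),4)
E
```

```text
(no output)
```

View pics/ovt.png

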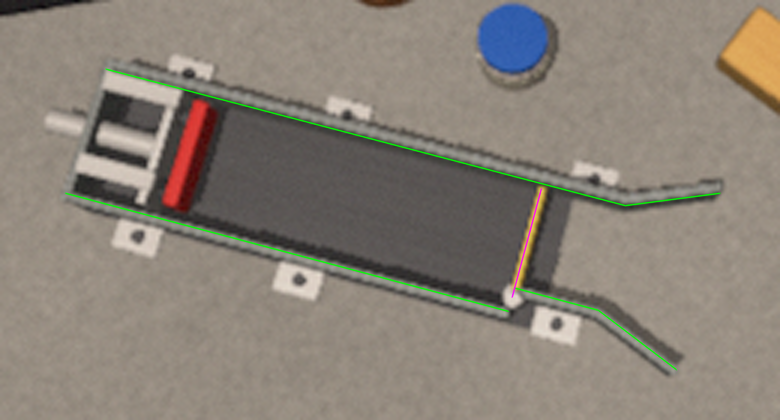

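View pics/ovs.png

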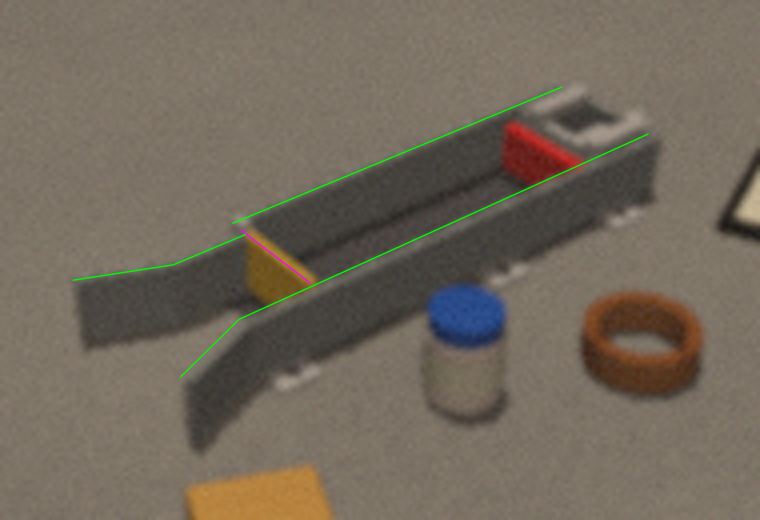

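The fit overlays well: walls and gate line are within about 3 mm in both views. Book and lane are both near 75°, so I'll move above the rear part of the book and turn −53°.

```bash
python3 -m handwheel '{"dp":[[15,-4,5],[45,-12,15],[80,-22,30],[115,-32,45],[150,-42,60],[185,-51,75],[220,-61,90],[255,-70,105],[290,-80,118],[320,-88,128],[340,-93,134],[346,-95,135],[346,-95,135],[346,-95,135]],"spin":[-3,-8,-13,-18,-23,-28,-33,-38,-43,-48,-52,-53.2,-53.2,-53.2]}' 85
python3 - <<'E'
from pose import *
c=read_camera('top');save(c,'t1')
b=silhouettes('top','book_center')
if b: print(book_fit(c,b[0]['pixels']))
s=sense();print(s['time_s'],s['eef_pos'],s['tool_rot'],s['force'],s['joint_positions'])
E
```

```text
time_s: 2.32
eef_pos: [0.519, -0.3621, 0.1215]
tool_rot: [[0.257, 0.967, -0.0], [0.967, -0.257, -0.0], [-0.0, -0.0, -1.0]]
force: [-0.1, 0.6, -0.7]
finger_gap: 0.997
(((641.9950561523438, -180.30374145507812), (69.51190185546875, 45.079193115234375), 50.83815002441406), np.float64(0.03379650437519138))
2.4167 [ 0.5185 -0.3629  0.1218] [[ 0.2579  0.9662  0.0002]
 [ 0.9662 -0.2579 -0.0005]
 [-0.0004  0.0004 -1.    ]] [-0.2587  0.1085  0.4241] [-0.6293  0.6033  1.6883 -0.0003  0.8495 -0.3683]
```

View pics/t1.png

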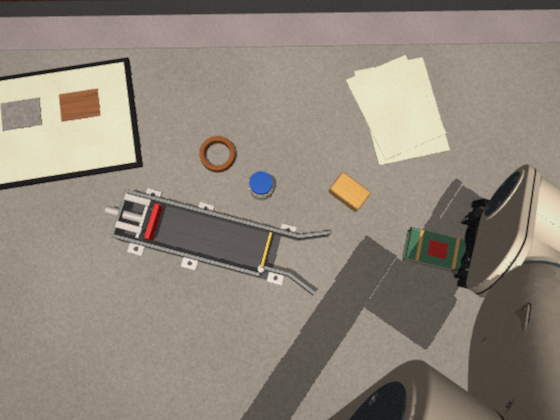

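The picture shows the book untouched at (437,249), with the gripper over its rear end (perspective shifts it to the right). Now I descend and grip.

```bash
python3 -m handwheel '{"dp":[[0,0,10],[0,0,30],[0,0,50],[0,0,65],[0,0,75],[0,0,81],[0,0,85],[0,0,86],[0,0,86]],"spin":[0,0,0,0,0,0,0,0,0]}' -
```

```text
time_s: 3.17
eef_pos: [0.5188, -0.3632, 0.0361]
tool_rot: [[0.258, 0.966, 0.001], [0.966, -0.258, -0.001], [-0.001, 0.001, -1.0]]
force: [-0.9, 0.2, 0.1]
finger_gap: 0.995
```

```bash
python3 -m handwheel '{"dp":[[0,0,0],[0,0,0],[0,0,0],[0,0,0],[0,0,0],[0,0,0],[0,0,0],[0,0,0]],"spin":[0,0,0,0,0,0,0,0]}' 45
```

```text
time_s: 3.83
eef_pos: [0.5195, -0.3636, 0.0373]
tool_rot: [[0.258, 0.966, 0.002], [0.966, -0.258, -0.002], [-0.001, 0.003, -1.0]]
force: [0.2, 0.6, 5.9]
finger_gap: 0.692
```

Gripped: the 59 mm opening matches the book width. I'll lift and carry it to the mouth.

```bash
python3 -m handwheel '{"dp":[[0,0,-5],[0,0,-20],[0,0,-40],[0,0,-60],[0,0,-68],[10,-4,-70],[30,-12,-70],[55,-22,-70],[80,-32,-70],[105,-42,-70],[130,-52,-70],[155,-62,-70],[178,-71,-70],[192,-77,-70],[199.5,-79.4,-70],[199.5,-79.4,-70],[199.5,-79.4,-70]],"spin":[0,0,0,0,0,0,0,0,0.4,0.4,0.85,0.85,0.85,0.85,0.85,0.85,0.85]}' -
python3 - <<'E'
from pose import *
c=read_camera('top');save(c,'t2')
c=read_camera('scene');save(c,'s2')
s=sense();print(s['time_s'],s['eef_pos'],s['force'],s['finger_gap'])
E
```

```text
time_s: 5.25
eef_pos: [0.4941, -0.1501, 0.1067]
tool_rot: [[0.271, 0.963, 0.002], [0.963, -0.271, -0.002], [-0.001, 0.003, -1.0]]
force: [-0.1, -0.6, -3.5]
finger_gap: 0.689
5.35 [ 0.4944 -0.151   0.1068] [ 0.326  -0.3069 -4.0177] 0.6874241524909943
```

View pics/t2.png

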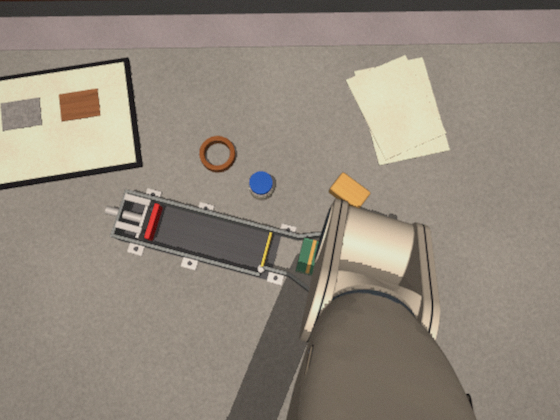

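View pics/s2.png

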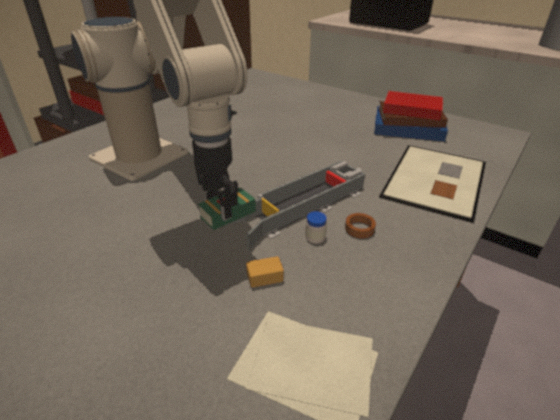

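The book is held level at the mouth (scene ~228,205), lined up with the lane. Lowering it now.

```bash
python3 -m handwheel '{"dp":[[0,0,8],[0,0,25],[0,0,42],[0,0,54],[0,0,61],[0,0,65],[0,0,67],[0,0,68],[0,0,68.8],[0,0,68.8]],"spin":[0,0,0,0,0,0,0,0,0,0]}' -
```

```text
time_s: 6.18
eef_pos: [0.495, -0.1512, 0.0384]
tool_rot: [[0.273, 0.962, 0.004], [0.962, -0.273, -0.003], [-0.001, 0.004, -1.0]]
force: [0.1, 0.0, -3.7]
finger_gap: 0.689
```

```bash
python3 -m handwheel '{"dp":[[0,0,0.6],[0,0,1.2],[0,0,1.8],[0,0,1.8]],"spin":[0,0,0,0]}' -
```

```text
time_s: 6.52
eef_pos: [0.4954, -0.1513, 0.0373]
tool_rot: [[0.273, 0.962, 0.004], [0.962, -0.273, -0.003], [-0.001, 0.005, -1.0]]
force: [-1.7, 0.6, 3.5]
finger_gap: 0.69
```

```bash
python3 -m handwheel '{"dp":[[0,0,0],[0,0,0],[0,0,0],[0,0,0],[0,0,-3],[0,0,-15],[0,0,-35],[0,0,-55],[0,0,-65],[0,0,-65]],"spin":[0,0,0,0,0,0,0,0,0,0]}' 82
python3 - <<'E'
from pose import *
c=read_camera('scene');save(c,'s3'); s=sense(); print(s['eef_pos'],s['force'])
overlay(c,[.5317,-.0154,1.2945],'s3o',(140,270,150,340),4)
for q in silhouettes('scene','book_center')[:1]:
    P=cloud(c,q['pixels']);P=P[(P[:,2]>.03)&(P[:,2]<.043)]
    D=P[:,:2]-[.5317,-.0154];cs,sn=np.cos(1.2945),np.sin(1.2945);L=np.stack([D@[cs,sn],D@[-sn,cs]],1)*1000
    print(q['conf'],cv2.minAreaRect(L.astype(np.float32)))
E
```

```text
time_s: 7.35
eef_pos: [0.4967, -0.1517, 0.105]
tool_rot: [[0.273, 0.962, 0.009], [0.962, -0.273, -0.004], [-0.002, 0.01, -1.0]]
force: [0.5, 1.3, 0.2]
finger_gap: 0.961
[ 0.4959 -0.1514  0.1037] [-0.37    0.0392 -1.463 ]
0.85 ((-116.99156188964844, -4.471460342407227), (110.81050109863281, 63.196678161621094), 0.05292905122041702)
```

View pics/s3o.png

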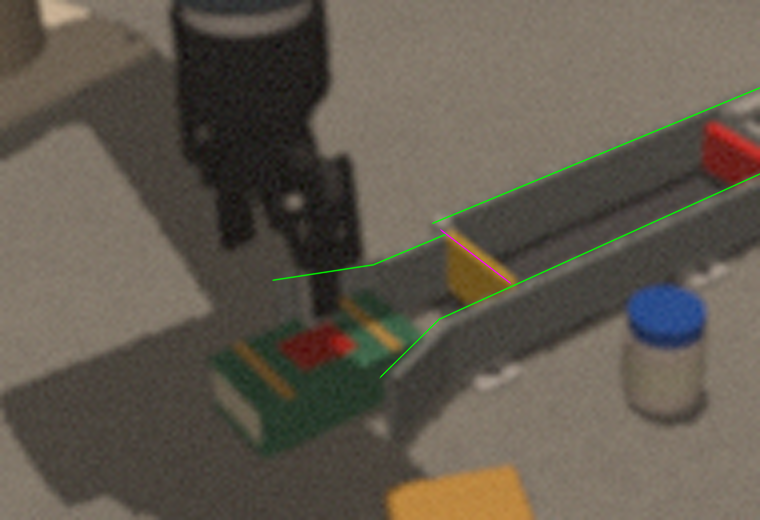

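The book lies flat and straight in the mouth (centre about x=-117). I'll close the fingers to 22 mm, go behind it, and feel for the table to learn fingertip height.

```bash
python3 -m handwheel '{"dp":[[-8,0,0],[-25,0,0],[-42,0,0],[-54,0,0],[-60,-0.7,0],[-60,-0.7,0],[-60,-0.7,10],[-60,-0.7,25],[-60,-0.7,38],[-60,-0.7,45],[-60,-0.7,48],[-60,-0.7,48]],"spin":[0,0,0,0,0,0,0,0,0,0,0,0]}' 22
python3 - <<'E'
from pose import *
c=read_camera('scene');save(c,'s4'); s=sense(); print(s['time_s'],s['eef_pos'],s['force'],s['tool_rot'])
a=c['frame'][100:300,130:330,::-1]; cv2.imwrite('pics/s4z.png',cv2.resize(a,None,fx=3,fy=3,interpolation=cv2.INTER_CUBIC))
E
```

```text
time_s: 8.45
eef_pos: [0.4781, -0.2082, 0.0538]
tool_rot: [[0.272, 0.962, 0.004], [0.962, -0.272, -0.002], [-0.001, 0.004, -1.0]]
force: [-0.4, -0.6, 0.1]
finger_gap: 0.259
8.5 [ 0.4784 -0.2085  0.0545] [ 0.2754 -0.3888  0.2215] [[ 0.2722  0.9622  0.0048]
 [ 0.9623 -0.2721 -0.0028]
 [-0.0014  0.0054 -1.    ]]
```

View pics/s4z.png

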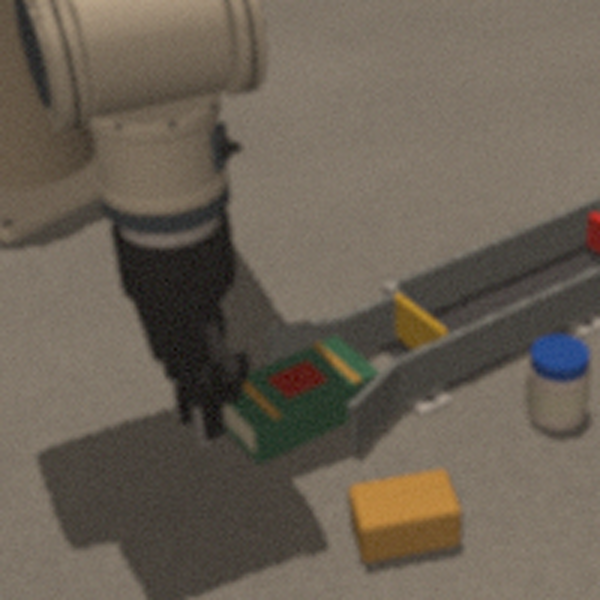

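The fingers stand just behind the book's rear end (about 205,415 in the zoom), not touching. Creeping down.

```bash
python3 -m handwheel '{"dp":[[0,0,2],[0,0,4],[0,0,6],[0,0,8],[0,0,10],[0,0,10]],"spin":[0,0,0,0,0,0]}' -
```

```text
time_s: 9.0
eef_pos: [0.4783, -0.2085, 0.0442]
tool_rot: [[0.272, 0.962, 0.005], [0.962, -0.272, -0.003], [-0.001, 0.005, -1.0]]
force: [0.3, -0.2, 0.2]
finger_gap: 0.257
```

```bash
python3 -m handwheel '{"dp":[[0,0,2],[0,0,4],[0,0,6],[0,0,6]],"spin":[0,0,0,0]}' -
```

```text
time_s: 9.33
eef_pos: [0.4781, -0.2084, 0.0378]
tool_rot: [[0.272, 0.962, 0.004], [0.962, -0.272, -0.002], [-0.001, 0.004, -1.0]]
force: [0.6, 0.2, -0.2]
finger_gap: 0.258
```

The tips clear the table at TCP z=38 mm. I'll push into the throat at about 90 mm/s.

```bash
python3 -m handwheel '{"dp":[[4,0,0],[9,0,0],[14,0,0],[19,0,0],[25,0,0],[32,0,0],[40,0,0],[48,0,0],[56,0,0],[62,0,0],[66,0,0],[66,0,0]],"spin":[0,0,0,0,0,0,0,0,0,0,0,0]}' -
python3 - <<'E'
from pose import *
c=read_camera('scene'); s=sense(); print(s['time_s'],s['eef_pos'],s['force'],s['tool_rot'][:,0])
a=c['frame'][130:280,170:390,::-1]; cv2.imwrite('pics/s5z.png',cv2.resize(a,None,fx=3.5,fy=3.5,interpolation=cv2.INTER_CUBIC))
E
```

```text
time_s: 10.33
eef_pos: [0.4964, -0.144, 0.0377]
tool_rot: [[0.271, 0.962, 0.004], [0.962, -0.271, -0.002], [-0.001, 0.004, -1.0]]
force: [0.1, -0.8, -0.4]
finger_gap: 0.255
10.3833 [ 0.4962 -0.1443  0.0377] [-0.6321  0.6109 -0.4763] [ 0.2716  0.9624 -0.001 ]
```

View pics/s5z.png

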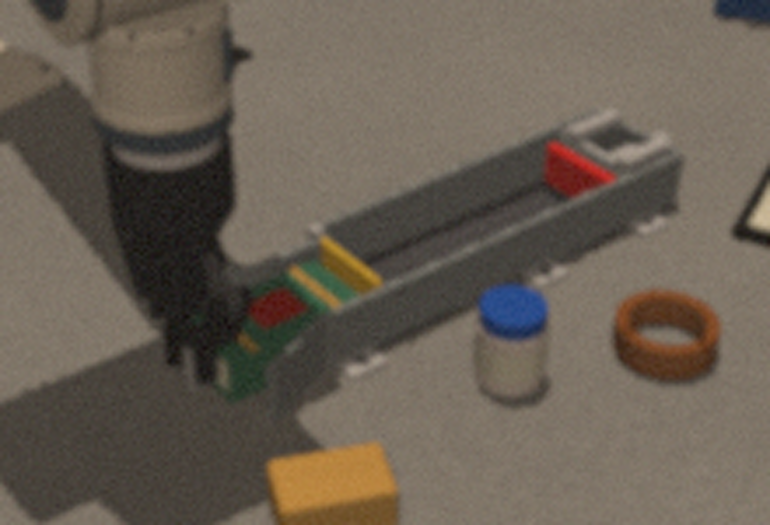

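The book is straight in the throat with its front just at the gate (about 350,290 in the zoom). Continuing through the gate.

```bash
python3 -m handwheel '{"dp":[[3,0,0],[7,0,0],[12,0,0],[17,0,0],[22,0,0],[27,0,0],[32,0,0],[37,0,0],[42,0,0],[47,0,0],[52,0,0],[56,0,0]],"spin":[0,0,0,0,0,0,0,0,0,0,0,0]}' -
```

```text
time_s: 11.38
eef_pos: [0.5118, -0.0905, 0.0377]
tool_rot: [[0.272, 0.962, 0.005], [0.962, -0.272, -0.003], [-0.001, 0.005, -1.0]]
force: [-0.1, -5.9, 0.5]
finger_gap: 0.257
```

```bash
python3 -m handwheel '{"dp":[[4,0,0],[9,0,0],[14,0,0],[19,0,0],[24,0,0],[29,0,0],[34,0,0],[39,0,0],[44,0,0],[48,0,0],[50,0,0]],"spin":[0,0,0,0,0,0,0,0,0,0,0]}' -
python3 - <<'E'
from pose import *
c=read_camera('scene'); s=sense(); print(s['time_s'],s['eef_pos'],s['force'],s['tool_rot'][:,0])
a=c['frame'][130:280,170:390,::-1]; cv2.imwrite('pics/s6z.png',cv2.resize(a,None,fx=3.5,fy=3.5,interpolation=cv2.INTER_CUBIC))
E
```

```text
time_s: 12.3
eef_pos: [0.5257, -0.0418, 0.0377]
tool_rot: [[0.272, 0.962, 0.005], [0.962, -0.272, -0.003], [-0.001, 0.005, -1.0]]
force: [0.6, -4.8, 1.3]
finger_gap: 0.259
12.35 [ 0.5257 -0.0417  0.0377] [ 0.4375 -1.7671  0.3164] [ 0.2715  0.9624 -0.0012]
```

View pics/s6z.png

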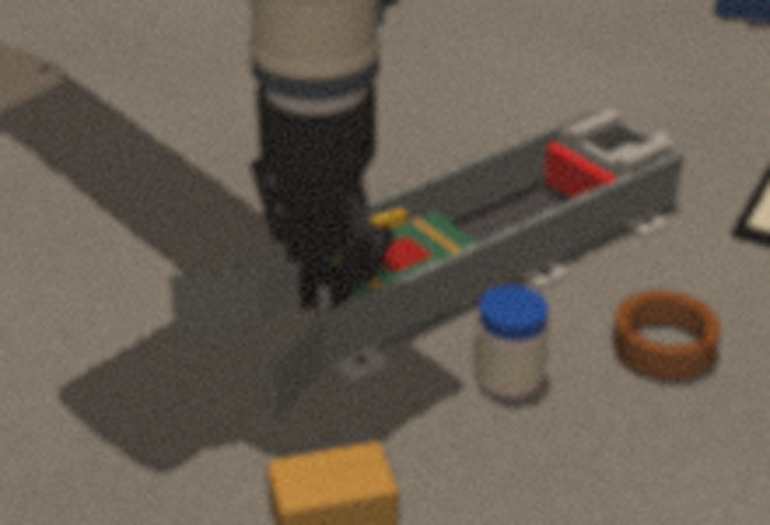

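The gate is swung open beside the book and the push runs straight, with resistance about 5 N. Continuing.

```bash
python3 -m handwheel '{"dp":[[4,0,0],[9,0,0],[14,0,0],[19,0,0],[24,0,0],[29,0,0],[34,0,0],[39,0,0],[44,0,0],[49,0,0],[54,0,0],[58,0,0],[60,0,0]],"spin":[0,0,0,0,0,0,0,0,0,0,0,0,0]}' -
```

```text
time_s: 13.43
eef_pos: [0.5422, 0.0166, 0.0377]
tool_rot: [[0.271, 0.963, 0.005], [0.963, -0.271, -0.003], [-0.001, 0.006, -1.0]]
force: [0.5, -6.3, 3.0]
finger_gap: 0.257
```

```bash
python3 -m handwheel '{"dp":[[3,0,0],[7,0,0],[11,0,0],[15,0,0],[19,0,0],[23,0,0],[27,0,0],[30,0,0],[33,0,0],[36,0,0],[38,0,0]],"spin":[0,0,0,0,0,0,0,0,0,0,0]}' -
python3 - <<'E'
from pose import *
c=read_camera('scene'); s=sense(); print(s['time_s'],s['eef_pos'],s['force'],s['tool_rot'][:,0])
a=c['frame'][130:280,170:390,::-1]; cv2.imwrite('pics/s7z.png',cv2.resize(a,None,fx=3.5,fy=3.5,interpolation=cv2.INTER_CUBIC))
c=read_camera('top');a=c['frame'][170:310,90:350,::-1]; cv2.imwrite('pics/t7z.png',cv2.resize(a,None,fx=3,fy=3,interpolation=cv2.INTER_CUBIC))
E
```

```text
time_s: 14.35
eef_pos: [0.5523, 0.0533, 0.0376]
tool_rot: [[0.271, 0.963, 0.004], [0.963, -0.271, -0.003], [-0.002, 0.005, -1.0]]
force: [0.4, -6.1, 2.1]
finger_gap: 0.253
14.4 [0.5524 0.0536 0.0376] [ 1.3793 -3.8207  1.495 ] [ 0.2706  0.9627 -0.0013]
```

View pics/s7z.png

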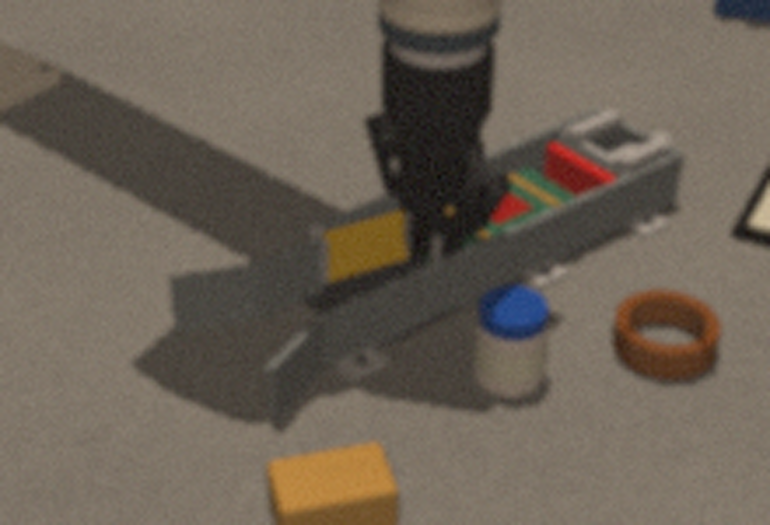

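View pics/t7z.png

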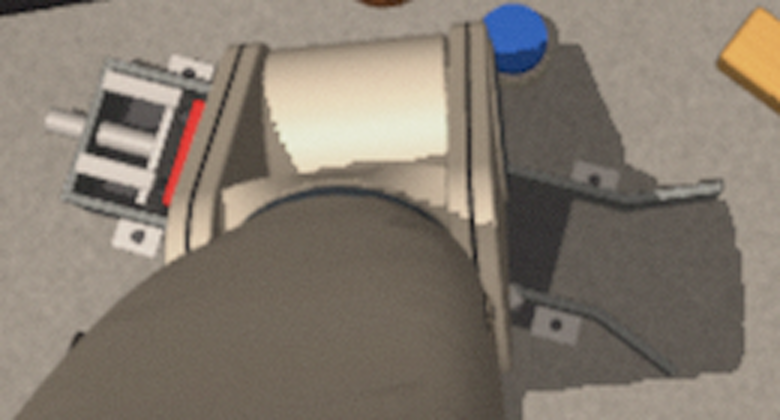

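The gate's tip now rests against the fingers (scene zoom 405,225). The book front is about 25 mm from the pad (585,165). From here I creep and watch the force.

```bash
python3 -m handwheel '{"dp":[[1.5,0,0],[3,0,0],[4.5,0,0],[6,0,0],[7.5,0,0],[9,0,0],[10.5,0,0],[12,0,0]],"spin":[0,0,0,0,0,0,0,0]}' -
```

```text
time_s: 15.12
eef_pos: [0.5552, 0.0652, 0.0376]
tool_rot: [[0.271, 0.963, 0.004], [0.963, -0.271, -0.003], [-0.001, 0.004, -1.0]]
force: [-0.1, -5.4, 3.0]
finger_gap: 0.258
```

```bash
python3 -m handwheel '{"dp":[[1,0,0],[2,0,0],[3,0,0],[4,0,0],[5,0,0]],"spin":[0,0,0,0,0]}' -
```

```text
time_s: 15.53
eef_pos: [0.5563, 0.07, 0.0375]
tool_rot: [[0.271, 0.963, 0.003], [0.963, -0.271, -0.003], [-0.002, 0.004, -1.0]]
force: [-2.0, -4.9, 4.7]
finger_gap: 0.257
```

```bash
python3 -m handwheel '{"dp":[[0.7,0,0],[1.4,0,0],[2.1,0,0],[2.8,0,0],[3.5,0,0]],"spin":[0,0,0,0,0]}' -
```

```text
time_s: 15.95
eef_pos: [0.5571, 0.0733, 0.0375]
tool_rot: [[0.271, 0.963, 0.003], [0.963, -0.271, -0.003], [-0.002, 0.004, -1.0]]
force: [-1.6, -5.1, 3.9]
finger_gap: 0.255
```

```bash
python3 -m handwheel '{"dp":[[0.6,0,0],[1.2,0,0],[1.8,0,0],[2.4,0,0]],"spin":[0,0,0,0]}' -
```

```text
time_s: 16.28
eef_pos: [0.5576, 0.0756, 0.0375]
tool_rot: [[0.271, 0.963, 0.003], [0.963, -0.271, -0.003], [-0.002, 0.003, -1.0]]
force: [-0.1, -5.5, 4.7]
finger_gap: 0.256
```

```bash
python3 - <<'E'
from pose import *
c=read_camera('scene'); s=sense(); print(s['time_s'],s['eef_pos'],s['force'],s['tool_rot'][:,0])
a=c['frame'][140:240,250:390,::-1]; cv2.imwrite('pics/s8z.png',cv2.resize(a,None,fx=5.5,fy=5.5,interpolation=cv2.INTER_CUBIC))
E
```

```text
16.3333 [0.5576 0.0757 0.0375] [-1.0147 -4.875   3.7079] [ 0.2705  0.9627 -0.0021]
```

View pics/s8z.png

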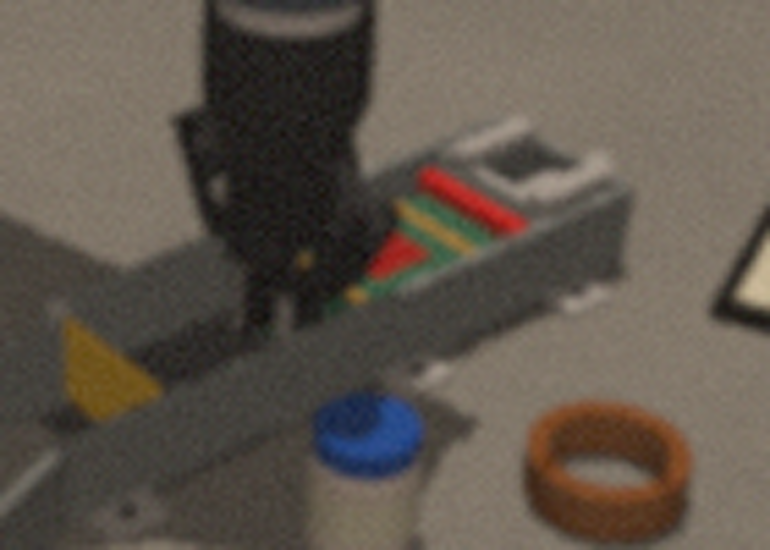

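The gate has already closed behind the fingers (110,370) and the book is very near the pad. The upward force means the fingers are dragging the book end downward, so I'll ease z by a few tenths and step on.

```bash
python3 -m handwheel '{"dp":[[0.4,0,-0.2],[0.8,0,-0.3],[1.2,0,-0.4],[1.6,0,-0.4]],"spin":[0,0,0,0]}' -
```

```text
time_s: 16.67
eef_pos: [0.5579, 0.0775, 0.0376]
tool_rot: [[0.271, 0.963, 0.002], [0.963, -0.271, -0.003], [-0.002, 0.003, -1.0]]
force: [-0.2, -0.8, -1.2]
finger_gap: 0.255
```

```bash
python3 -m handwheel '{"dp":[[0.4,0,0],[0.8,0,0],[1.2,0,0],[1.6,0,0]],"spin":[0,0,0,0]}' -
```

```text
time_s: 17.0
eef_pos: [0.5582, 0.0791, 0.0376]
tool_rot: [[0.271, 0.963, 0.002], [0.963, -0.271, -0.003], [-0.002, 0.003, -1.0]]
force: [-1.0, -2.8, 0.4]
finger_gap: 0.259
```

The friction baseline is now a clean 1–3 N. Creeping on.

```bash
python3 -m handwheel '{"dp":[[0.4,0,0],[0.8,0,0],[1.2,0,0]],"spin":[0,0,0]}' -
```

```text
time_s: 17.25
eef_pos: [0.5585, 0.0803, 0.0376]
tool_rot: [[0.27, 0.963, 0.002], [0.963, -0.27, -0.003], [-0.002, 0.003, -1.0]]
force: [-1.1, -2.7, 1.1]
finger_gap: 0.26
```

```bash
python3 -m handwheel '{"dp":[[0.4,0,0],[0.8,0,0],[1.2,0,0]],"spin":[0,0,0]}' -
```

```text
time_s: 17.5
eef_pos: [0.5588, 0.0814, 0.0376]
tool_rot: [[0.271, 0.963, 0.002], [0.963, -0.271, -0.003], [-0.002, 0.002, -1.0]]
force: [-1.2, -4.3, 1.3]
finger_gap: 0.262
```

```bash
python3 -m handwheel '{"dp":[[0.4,0,0],[0.8,0,0],[0.8,0,0]],"spin":[0,0,0]}' -
```

```text
time_s: 17.75
eef_pos: [0.5588, 0.082, 0.0376]
tool_rot: [[0.271, 0.963, 0.001], [0.963, -0.271, -0.003], [-0.003, 0.002, -1.0]]
force: [-0.8, -5.9, 0.9]
finger_gap: 0.257
```

```bash
python3 -m handwheel '{"dp":[[0.4,0,-0.1],[0.8,0,-0.1],[0.8,0,-0.1]],"spin":[0,0,0]}' -
```

```text
time_s: 18.0
eef_pos: [0.5589, 0.0826, 0.0376]
tool_rot: [[0.271, 0.963, 0.001], [0.963, -0.271, -0.003], [-0.003, 0.002, -1.0]]
force: [-0.8, -5.8, 0.5]
finger_gap: 0.259
```

The force is rising steadily, about 1.5–2 N/mm, which matches pad contact near y≈0.081. Continuing in small steps.

```bash
python3 -m handwheel '{"dp":[[0.4,0,0],[0.8,0,0],[1,0,0],[1,0,0]],"spin":[0,0,0,0]}' -
python3 - <<'E'
from pose import *
F=[]
for i in range(4):
    c=read_camera('scene'); s=sense(); F.append(s['force'])
u=np.array([.271,.963,0]);print(s['time_s'],s['eef_pos'],np.mean(F,0),np.array(F)@u)
E
```

```text
time_s: 18.33
eef_pos: [0.559, 0.0831, 0.0376]
tool_rot: [[0.271, 0.963, 0.001], [0.963, -0.271, -0.004], [-0.004, 0.002, -1.0]]
force: [-1.0, -7.1, 1.5]
finger_gap: 0.256
18.5333 [0.559  0.0832 0.0376] [-1.4684 -7.4081  1.583 ] [-7.7287 -7.8955 -7.8132 -6.6905]
```

Wrist force is 7.5 N. Taking off about 2.5 N of sliding friction puts the pad at about 5 N, and the compression of about 2.6 mm gives the same. One more small step takes it to about 7 N, then I hold.

```bash
python3 -m handwheel '{"dp":[[0.4,0,0],[0.8,0,0],[1.2,0,0],[1.2,0,0],[1.2,0,0]],"spin":[0,0,0,0,0]}' -
python3 - <<'E'
from pose import *
F=[]
for i in range(6):
    c=read_camera('scene'); s=sense(); F.append(s['force'])
u=np.array([.271,.963,0]);print(s['time_s'],s['eef_pos'],np.mean(F,0),np.array(F)@u)
E
```

```text
time_s: 18.95
eef_pos: [0.5592, 0.0838, 0.0376]
tool_rot: [[0.271, 0.963, 0.0], [0.963, -0.271, -0.004], [-0.004, 0.001, -1.0]]
force: [-1.6, -7.9, 1.3]
finger_gap: 0.257
19.25 [0.5592 0.0837 0.0376] [-1.4702 -7.7196  2.1846] [-7.7662 -7.4993 -7.4611 -7.823  -7.699  -8.7459]
```

```bash
python3 -m handwheel '{"dp":[[0.5,0,-0.1],[1,0,-0.1],[1.2,0,-0.1],[1.2,0,-0.1],[1.2,0,-0.1],[1.2,0,-0.1]],"spin":[0,0,0,0,0,0]}' -
python3 - <<'E'
from pose import *
F=[]
for i in range(8):
    c=read_camera('scene'); s=sense(); F.append(s['force'])
save(c,'s9')
u=np.array([.271,.963,0]);print(s['time_s'],s['eef_pos'],np.mean(F,0),np.array(F)@u,s['tool_rot'][2])
E
```

```text
time_s: 19.75
eef_pos: [0.5592, 0.0843, 0.0377]
tool_rot: [[0.271, 0.963, -0.001], [0.963, -0.271, -0.005], [-0.005, 0.001, -1.0]]
force: [-1.6, -8.5, 1.2]
finger_gap: 0.255
20.15 [0.5593 0.0842 0.0376] [-1.2763 -8.1845  1.0882] [-7.6826 -7.4793 -8.2363 -9.0452 -8.4378 -8.4169 -8.2397 -8.2828] [-0.005   0.0008 -1.    ]
```

Wrist force is 8.3 N and compression about 3.6 mm, so the pad is at about 6–7 N. I'll hold a second more, then back off slowly and lift.

```bash
python3 -m handwheel '{"dp":[[0,0,0],[0,0,0],[0,0,0],[0,0,0],[0,0,0],[0,0,0],[0,0,0],[0,0,0],[0,0,0],[0,0,0]],"spin":[0,0,0,0,0,0,0,0,0,0]}' -
```

```text
time_s: 20.98
eef_pos: [0.5592, 0.084, 0.0376]
tool_rot: [[0.271, 0.963, -0.001], [0.963, -0.271, -0.005], [-0.005, 0.001, -1.0]]
force: [-0.9, -6.3, 1.8]
finger_gap: 0.259
```

```bash
python3 -m handwheel '{"dp":[[-0.4,0,0],[-0.8,0,0],[-1.2,0,0],[-1.6,0,0],[-2,0,0],[-2.4,0,0],[-2.8,0,0],[-3.2,0,0],[-3.6,0,0],[-4,0,0],[-4.5,0,0],[-5,0,0],[-6,0,0],[-7,0,0],[-8,0,0],[-9,0,0],[-10,0,0],[-10,0,0]],"spin":[0,0,0,0,0,0,0,0,0,0,0,0,0,0,0,0,0,0]}' -
```

```text
time_s: 22.48
eef_pos: [0.5564, 0.0742, 0.0377]
tool_rot: [[0.271, 0.963, -0.001], [0.963, -0.271, -0.005], [-0.005, 0.001, -1.0]]
force: [0.5, 0.0, 0.3]
finger_gap: 0.258
```

Contact is released (force 0). Lift straight up and clear the view.

```bash
python3 -m handwheel '{"dp":[[0,0,-3],[0,0,-12],[0,0,-25],[0,0,-40],[0,0,-60],[0,0,-80],[0,0,-100],[0,0,-120],[-10,0,-135],[-30,0,-145],[-60,0,-150],[-90,0,-150],[-120,0,-150],[-150,0,-150],[-180,0,-150],[-210,0,-150],[-240,0,-150],[-260,0,-150],[-270,0,-150],[-270,0,-150]],"spin":[0,0,0,0,0,0,0,0,0,0,0,0,0,0,0,0,0,0,0,0]}' -
python3 - <<'E'
from pose import *
c=read_camera('scene'); s=sense(); print(s['time_s'],s['eef_pos'],s['force'])
a=c['frame'][140:240,250:390,::-1]; cv2.imwrite('pics/s10z.png',cv2.resize(a,None,fx=5.5,fy=5.5,interpolation=cv2.INTER_CUBIC))
c=read_camera('top');a=c['frame'][120:310,90:400,::-1]; cv2.imwrite('pics/t10z.png',cv2.resize(a,None,fx=2.5,fy=2.5,interpolation=cv2.INTER_CUBIC))
for th in ['book_center','glue_jar_mid','tape_roll_mid','weight_mid','gate']:
    for q in silhouettes('top',th)[:1]: print(th,q['conf'],q['extent'],np.median(cloud(c,q['pixels']),0))
    if th=='book_center':
        P=cloud(c,q['pixels']);P=P[(P[:,2]>.028)&(P[:,2]<.046)]
        D=P[:,:2]-[.5317,-.0154];cs,sn=np.cos(1.2945),np.sin(1.2945);L=np.stack([D@[cs,sn],D@[-sn,cs]],1)*1000
        print(cv2.minAreaRect(L.astype(np.float32)),np.percentile(L[:,0],[1,99]),
         'tilt',np.linalg.lstsq(np.c_[L,np.ones(len(L))],P[:,2]*1000,rcond=None)[0])
        f=c['frame'].astype(int); red=(f[...,0]>150)&(f[...,1]<70)&(f[...,2]<70);P=cloud(c,red);D=P[:,:2]-[.5317,-.0154];x=(D@[cs,sn])*1000;x=x[(x>200)&(x<290)];print('pad',np.percentile(x,[2,10,50,98]))
E
```

```text
time_s: 24.15
eef_pos: [0.4832, -0.1864, 0.1903]
tool_rot: [[0.273, 0.962, 0.001], [0.962, -0.273, -0.006], [-0.006, 0.002, -1.0]]
force: [-0.2, -0.5, 0.3]
finger_gap: 0.259
24.2 [ 0.4834 -0.1853  0.19  ] [ 0.2084 -0.1816 -0.6542]
book_center 0.95 [151.4, 206.7, 65.1, 43.4] [0.575  0.1431 0.0351]
((167.2617645263672, 0.4002838134765625), (110.80998992919922, 59.825035095214844), 0.053272273391485214) [112.8595 221.0079] tilt [ 0.0007  0.0005 35.1634]
pad [222.1619 222.8335 226.6481 231.5307]
glue_jar_mid 0.73 [248.2, 171.2, 22.0, 26.7] [ 0.6498 -0.0066  0.0563]
tape_roll_mid 0.84 [199.7, 138.1, 35.8, 38.1] [0.7234 0.0842 0.022 ]
weight_mid 0.66 [327.1, 172.5, 38.8, 41.1] [ 0.6396 -0.179   0.0333]
```

View pics/s10z.png

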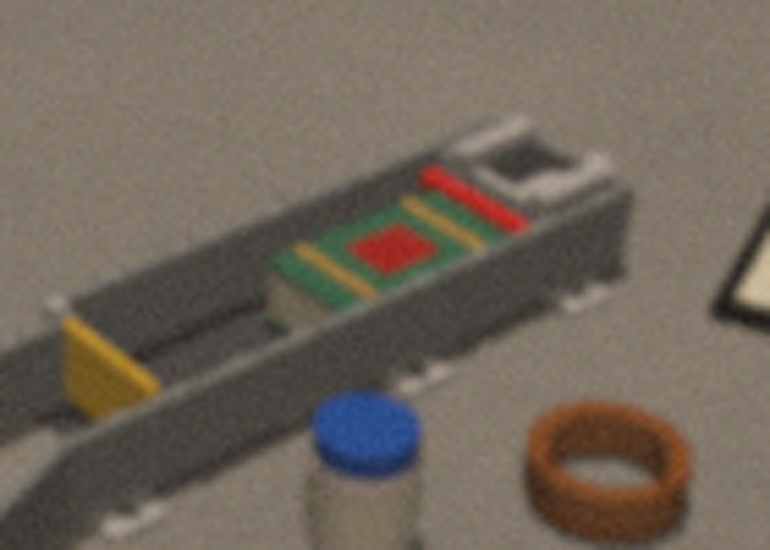

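View pics/t10z.png

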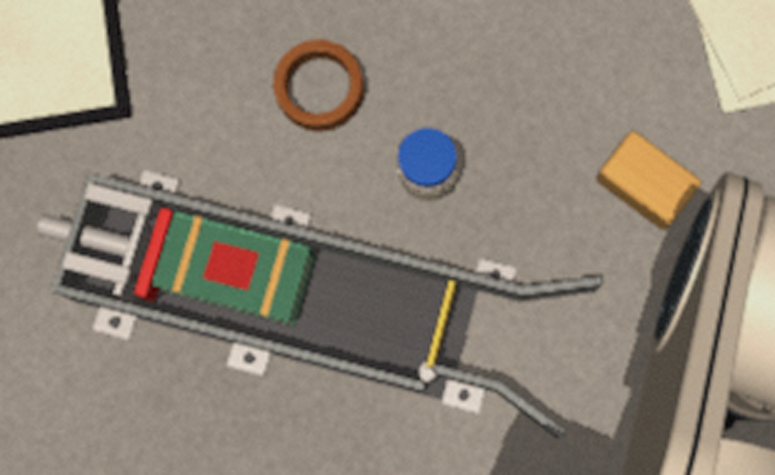

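Both views show the book flat against the pad: its front is at about 222 mm and the pad face at about 222 mm. The gate is shut, and the jar, tape and weight are in place. Handing in.

```bash
python3 -c "
from station import job; print(job.close_job())"
```

```text
the job is handed in; nothing more can be done
None
```

The job is done and handed in at about 24 s. The green book lies flat in the chamber touching the red pad, and the gate is shut behind it. I laid the book in the mouth, pushed it through the gate with nearly closed fingers, held it on the pad for over 2 s, backed off 10 mm and lifted clear.

**Hold force:** The wrist read 7.5–8.5 N along the lane for most of the hold, dropping to about 6.3 N by its end. I put sliding friction at roughly 1–3 N from the free push. That leaves about 5–7 N on the pad, and the 3.6 mm compression suggests about 7 N. The pad force itself is not measured directly, so this is an estimate. It was probably nearer 4–5 N as the hold ended.

**Final pictures:**
- **Book:** its front end is at about 222 mm past the gate line and the pad face at about 222 mm, so they touch within camera accuracy. There is no measurable tilt.
- **Gate:** it is shut in both views by eye; the gate detector gave no result in the last picture.
- **Other objects:** the jar and weight measured within 1 mm of where they started. The tape roll's median shifted about 5–6 mm, but its outline moved less than 1 pixel at its left and top edges, and the arm never came near it, so I take that as measurement noise.

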